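# Set and lock the stop knob of the bow-planing jig

### The arm

A 6-joint arm with a two-finger parallel gripper is mounted at the origin on the work surface. World frame = base frame: x ahead of the robot, y to its left, z up, the work surface at z = 0. Lengths are in mm, angles in rad, forces in N, time in s.
With the tool pointing down it reaches from about 275 to 750 mm from the base axis. Payload 10.2 kg.
Tool frame: the origin (TCP) lies on the front face of the gripper's body, between the roots of the fingers; the fingertips stand 73 mm ahead of it and the grasp point (between the pads) lies 54 mm ahead of it; z points along the fingers, y is the direction in which the jaws open and shut (so a half turn about z gives the same grasp; the last joint's range is limited). The gripper opens to 85 mm and grips with 20 to 120 N. Pads are 22 mm wide; open, the fingers measure 114 mm over their backs; the gripper's body (76 mm by 85 mm) begins 54 mm behind the grasp point. The pads swing forward as they close: fully open they stand 13 mm farther back than shut.
Start: joints at [-1.332, 0.313, 1.498, -0, 1.331, -0.223], TCP at [233.908, -470.02, 303.894] pointing down, gripper open.
Joint ranges: [-2.94, 2.94], [-0.97, 2.17], [0.19, 2.56], [-1.23, 4.37], [0.02, 3.11], [-2.88, 2.88]. Speed limits (rad/s): [2.39, 2.39, 3.01, 3.14, 3.14, 3.14].

### API

Orientations are given as a unit quaternion [w, x, y, z].
In Python, from rig import ctrl gives the robot as it stands. The module is installed in compiled form; this text tells all that it offers.
- The arm moves only by the shell command python3 -m creep 'ROWS' [OPENING] [FORCE]. ROWS is text: rows parted by semicolons, each of 6 numbers parted by spaces: the shift along the tool's x, y, z scaled (see below), then the turn, a rotation vector about the tool's x, y, z scaled (see below). In form: tx ty tz wx wy wz; .... A call has 1 to 8 rows; each row shifts and turns the commanded pose from where the row before left it, along the tool's axes as they then stand; what a row does not reach is not made up. The controller multiplies each number of a shift by 0.02 m and each number of a turn by 5 degrees. A row lasts 1/10 s, in which the tool goes at most 50 mm and 8.59 degrees, less where a joint would pass 70% of its speed; a pose out of reach is approached as far as the arm can. A call with a number of a shift or a turn outside -1 to 1 is refused whole. A call with a gripper value outside its range is refused whole. OPENING is the opening, from 0 (shut) to 1 (fully open), set as the call begins (- or left out, the last holds). The fingers move at their own pace and stop on an object; FORCE is the grip in N (left out, the last holds). Time passes only in rows, so rows that do not move let the fingers close. It gives the time, the measured TCP pose, the force and the opening at its end, in the units of the state.
- ctrl.sense(): the state, without advancing time (a new reading comes with each control period).
- ctrl.capture(name): name is "scene" or "top"; returns the picture (480x640x3 uint8, blue, green, red); there is no depth.
- ctrl.get_calibration(name): a dict with "mtx" (3x3 intrinsics, pixels), "R" (3x3) and "t" (3): a world point X has camera coordinates R X + t. Camera axes: x right, y down, z forward; pixel columns grow to the right and rows downward; lengths in mm; the calibration is good to about 2 mm. A picture is of the moment at which its call begins. get_calibration takes no time and is no camera call.
- ctrl.finish_job(): hands the job in, once; it reports no verdict.
The state is a dict: "time_s": time; "joints": joint angles; "dq": joint speeds; "tau": joint torques, N m; "eef_pos": TCP position; "ee_rot": TCP orientation; "force": force on the tool from outside, world axes, zero at the start; "wrist_torque": the same for the moment, N m; "grip_width": opening from 0.0 (shut) to 1.0 (fully open).
Only numpy, scipy, OpenCV 4.12 (cv2) and the standard library are available. Lean on these libraries where they do the work, as an engineer would, in place of code of your own. Each camera call takes 0.05 s, during which the arm holds its last target. There are 200 camera calls.

### The job

Set the planing jig for this bow: turn the black knob clockwise until its white pointer comes to the red tab, feel a little to either side of the tab under a light upward pull for the place where the knob comes free, and draw it gently all the way up so that it is locked there. Never haul on the knob where it will not rise, leave the red tab and everything else on the bench as they are, and let go at the end.

Things in the scene. Friction and masses are not known exactly. Their poses are not given: they have to be found in the camera images.
- jig: bow-planing jig, fixed to the bench: a pale wooden board 260 (x) x 380 (y) x 22 mm, origin at the centre of its underside. A reddish-brown bow stick is clamped in two cradles along its y at x = -70 mm, top 76 mm high (the screws of its clamps); the stick overhangs the board by 160 mm at both ends. On it at x = +60 mm, y = 0 stands a dark green round housing, diameter 108 mm, top 66 mm above the bench, which carries the knob; the knob's axis is vertical
- grip (a point): point on the knob's axis for gripping, in the bar of the black knob. The bar is 50 mm long, 16 mm thick and 36 mm high, and stands on a round skirt of diameter 74 mm whose top is 9 mm above the housing. Knob in: the bar reaches from 75 to 111 mm above the bench and this point lies at 98 mm, 13 mm below the bar's top. The point's x axis points along the bar to the end with the white pointer, z up; grip across the bar (closing along the point's y)
- pointer (a point): outer tip of the white pointer line on the knob's skirt, 36 mm from the knob's axis along the grip point's x axis
- tab (a point): the point over the inner end of the red tab (7 mm wide, 14 mm long, 5 mm high, on the rim of the housing's top) where the pointer's tip should come, 36 mm from the knob's axis; the point's x axis points outward from the knob's axis through the tab. The tab is stiff and not to be moved. The tab shows the catch's place only roughly: the true place lies anywhere up to 0.17 rad to either side of it, and there the knob rises within only about 0.033 rad either way
- knob_turn (a joint): angle of the knob about its vertical axis, rad, growing counter-clockwise seen from above, 0 when the pointer points along the jig's +x; it starts 0.45 to 1.7 rad counter-clockwise of the tab, turns from -1.1 to 1.4 against about 0.1 N m of friction, stays where it is left, and is blocked by the slot once it has risen
- knob_out (a joint): how far the knob is pulled up out of the housing, m: 0 in, 0.010 fully out at the end stop. It takes about 4 N of pull to slide and stays where it is left. Away from the catch's place it rises 1.5 mm freely, then meets the latch plate
- latch (a joint): how far the sprung latch plate inside the housing is strained upward by pulling on the knob, m: 0 unstrained, 2500 N/m. Pulling where the knob is not free, or on beyond the end stop, strains it; more than 0.0065 m (about 16 N, with friction 20 N of pull on the knob) damages it. If it is lightly strained when the knob is turned onto the catch's place, it drops back to 0: the pull falls by that much and the slot's sides then stop the turning
- plane_mid (a point): bystander: small brass and wood plane, 35 x 75 x 32 mm, on the jig's board beside the housing; its middle
- frog_mid (a point): bystander: black block 60 x 22 x 24 mm on the jig's board on the other side of the housing; its middle
- varnish_mid (a point): bystander: amber jar with black cap, diameter 60, height 85 mm; half-way up
- mallet_grip (a point): bystander: hammer 220 mm long lying on the bench; its handle
- driver_grip (a point): bystander: screwdriver 200 mm long lying on the bench; its handle
- brush_grip (a point): bystander: brush 200 mm long lying on the bench; its handle

How it is judged (in metres and radians):
On the way, in this order (a step that is already met when the one before it is completed fails the run):
1. the knob, still in, is turned until its pointer is at the red tab (within 11 mm) (horizontal distance between pointer and tab below 0.011 m and value of joint knob_out below 0.006 m), for 0.2 s.
2. the knob is pulled out to its end stop (more than 8.5 mm) (horizontal distance between pointer and tab below 0.011 m and value of joint knob_out above 0.0085 m), for 0.2 s.
At the end, for the whole second after the job is handed in: The knob stands still, fully out (more than 8.5 mm of 10), its pointer's tip within 11 mm of the red tab's point, seen from above (all of step 2 and velocity of joint knob_out between -0.005 and 0.005 m/s); the robot touches nothing.
It fails at once if the latch plate is strained by more than 6.5 mm (pulling on the knob with more than about 20 N) (value of joint latch above 0.0065 m).
It fails at once if the red tab is moved by more than 4 mm (distance of tab from where it was at the start of the episode above 0.004 m).
It fails at once if a bystander is moved by more than 20 mm (distance of any of plane_mid, frog_mid, varnish_mid, mallet_grip, driver_grip, brush_grip from where it was at the start of the episode above 0.02 m).
It also fails if it takes over 42 s, if anything falls off the work surface, if the arm or the gripper's body presses on something with over 40 N, if the wrist force passes 120 N, or if a joint passes its speed limit or range.

## Working session

There is one attempt and no reset: what is moved stays moved. The work goes in short steps, Python scripts to look and compute and a shell command to move; the robot and the scene stay as the last step left them, time stands still between calls to the robot, and variables do not carry over. Pictures are saved under pics/ and viewed, and the job is handed in when it is done.

```bash
mkdir -p pics
python3 - <<'E'
from rig import ctrl
import cv2
for n in("scene","top"):
    cv2.imwrite(f"pics/{n}0.png",ctrl.capture(n))
    c=ctrl.get_calibration(n);print(n,c["mtx"].tolist(),c["R"].round(3).tolist(),c["t"].round(1).tolist())
s=ctrl.sense();print(s)
E
```

```text
scene [[540.3232299496489, 0.0, 317.90642511274785], [0.0, 540.3232299496489, 239.1040583535738], [0.0, 0.0, 1.0]] [[-0.134, 0.991, -0.006], [0.746, 0.097, -0.659], [-0.653, -0.093, -0.752]] [81.0, -326.9, 1788.6]
top [[469.3541442118823, 0.0, 317.26633266364166], [0.0, 469.3541442118823, 237.77142180556615], [0.0, 0.0, 1.0]] [[0.028, -0.999, 0.024], [-0.981, -0.032, -0.189], [0.19, -0.018, -0.982]] [-23.4, 533.3, 1368.7]
{'time_s': 0.1, 'joints': array([-1.33238304e+00,  3.13376653e-01,  1.49836707e+00,  2.23459665e-05,
        1.33099926e+00, -2.23381449e-01]), 'dq': array([-5.83768305e-06, -1.65173305e-03, -2.66830890e-03,  1.50370312e-03,
       -1.31681768e-04, -3.16101298e-04]), 'tau': array([ 3.28134833e-03, -4.12895286e+01, -2.60143948e+01, -1.42795188e-04,
        2.98549574e-03,  4.90932010e-06]), 'eef_pos': array([ 233.88179344, -469.85821015,  303.39891247]), 'ee_rot': array([-5.75230870e-04,  9.73461871e-01,  2.28848541e-01,  6.52859031e-06]), 'force': array([-0.60875456,  0.94017107,  0.36938403]), 'wrist_torque': array([ 0.04626417, -0.04058359,  0.02033473]), 'grip_width': 1.0022436908312937}
```

View pics/scene0.png

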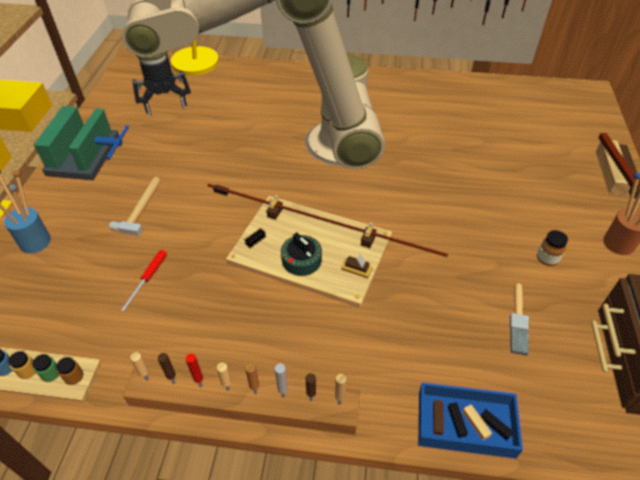

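View pics/top0.png

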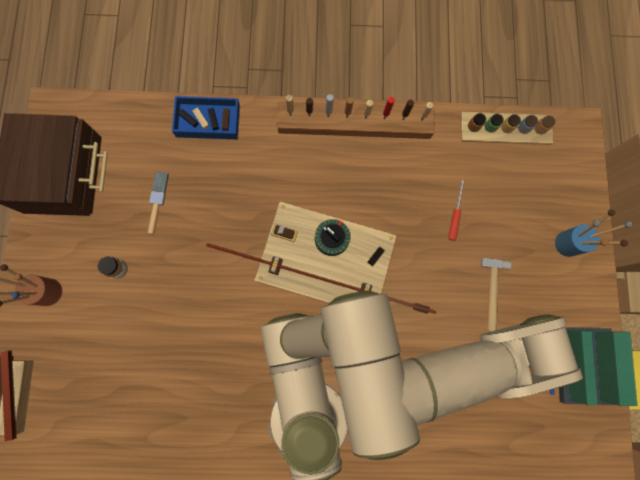

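```bash
cat > h.py <<'E'
import numpy as np,cv2
from rig import ctrl
def ray(n,uv,z):
    c=ctrl.get_calibration(n);R=np.array(c["R"]);t=np.array(c["t"])
    d=R.T@np.linalg.solve(c["mtx"],[uv[0],uv[1],1.]);o=-R.T@t
    return o+d*(z-o[2])/d[2]
def proj(n,X):
    c=ctrl.get_calibration(n);p=np.array(c["mtx"])@(np.array(c["R"])@X+np.array(c["t"]));return p[:2]/p[2]
E
python3 - <<'E'
from h import *
t=cv2.imread("pics/top0.png");s=cv2.imread("pics/scene0.png")
for n,im,(x0,y0,x1,y1) in(("top",t,(300,205,365,270)),("scene",s,(270,220,335,285))):
    hsv=cv2.cvtColor(im,cv2.COLOR_BGR2HSV)
    H,S,V=[hsv[...,i].astype(int) for i in range(3)]
    roi=np.zeros(H.shape,bool);roi[y0:y1,x0:x1]=1
    for nm,m in(("green",(H>50)&(H<100)&(S>60)),("red",((H<6)|(H>172))&(S>140)&(V>90)),("white",(S<70)&(V>130)),("dark",(V<45)&(S<90))):
        ys,xs=np.nonzero(m&roi)
        if len(xs):print(n,nm,len(xs),xs.mean().round(2),ys.mean().round(2),xs.min(),xs.max(),ys.min(),ys.max(), ray(n,(xs.mean(),ys.mean()),{"green":66,"red":71,"white":75,"dark":111}[nm]).round(1))
    # board corners
a=cv2.resize(t[200:275,295:370],(400,400),interpolation=cv2.INTER_CUBIC);b=cv2.resize(s[215:290,265:340],(400,400),interpolation=cv2.INTER_CUBIC)
cv2.imwrite("pics/zoom0.png",np.hstack([a,b]))
E
```

```text
top green 272 331.05 239.88 316 348 221 254 [525.8 -48.6  66. ]
top red 12 339.5 223.0 338 341 221 225 [577.3 -72.6  71. ]
top white 22 329.14 229.77 324 333 227 233 [554.6 -41.7  75. ]
top dark 401 332.81 236.96 321 344 224 254 [526.1 -51.3 111. ]
scene green 585 302.49 260.17 282 320 236 274 [574.  -43.1  66. ]
scene red 21 290.19 259.76 288 293 257 262 [580.7 -73.4  71. ]
scene white 36 305.31 245.11 301 310 238 255 [531.1 -42.2  75. ]
scene dark 399 298.8 249.87 283 314 234 273 [578.8 -50.4 111. ]
```

View pics/zoom0.png

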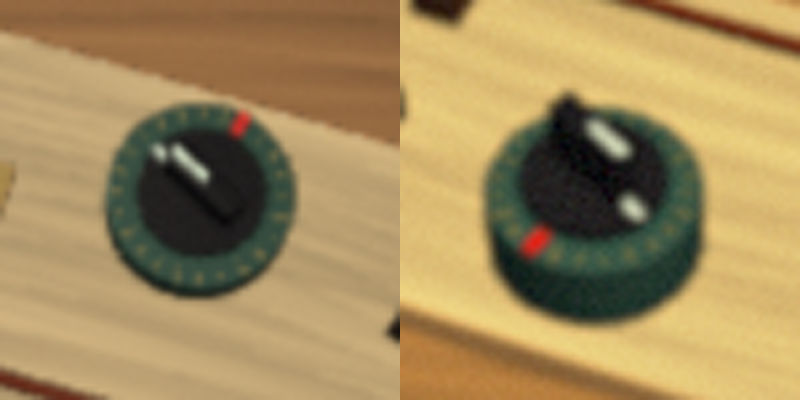

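Run:
```python
from h import *
cs={}
for n,x0,y0,sk,tip,red in(("top",295,200,(202.5,192.5),(157,151),(339.5,223)),("scene",265,215,(194,185),(238,214),(290.2,259.8))):
    f=lambda p:(x0+p[0]/5.333-.4,y0+p[1]/5.333-.4)
    c=ray(n,f(sk),75);p=ray(n,f(tip),75);r=ray(n,red,71)
    print(n,c.round(1),p.round(1),r.round(1),"ptr r,ang",np.hypot(*(p-c)[:2]).round(1),np.arctan2(*(p-c)[1::-1]).round(3),"tab",np.hypot(*(r-c)[:2]).round(1),np.arctan2(*(r-c)[1::-1]).round(3))
t=cv2.imread("pics/top0.png")
# skirt mask centroid by dark hull
for n,im,(x0,y0,x1,y1) in(("top",t,(300,205,365,270)),):
    hsv=cv2.cvtColor(im,cv2.COLOR_BGR2HSV)
    m=((hsv[...,0]>50)&(hsv[...,0]<105)&(hsv[...,1]>50)&(hsv[...,2]<140)).astype(np.uint8)*255
    k=np.zeros_like(m);k[y0:y1,x0:x1]=m[y0:y1,x0:x1]
    pts=np.argwhere(k)[:,::-1].astype(np.float32)
    hull=cv2.convexHull(pts[:,None]);print("hull ell",cv2.fitEllipse(hull))
# board corners top at z=22
hsv=cv2.cvtColor(t,cv2.COLOR_BGR2HSV)
m=cv2.inRange(hsv,(15,50,150),(35,150,255));k=np.zeros_like(m);k[195:310,250:400]=m[195:310,250:400]
k=cv2.morphologyEx(k,cv2.MORPH_CLOSE,np.ones((5,5)))
cn=max(cv2.findContours(k,0,1)[0],key=cv2.contourArea)
r=cv2.minAreaRect(cn);b=cv2.boxPoints(r);print(b)
w=np.array([ray("top",q,22) for q in b]);print(w.round(1))
for i in range(4):
    d=w[(i+1)%4]-w[i];print(np.hypot(*d[:2]).round(1),np.arctan2(d[1],d[0]).round(3))
print("pred ctr", proj("top",np.array([535,-52,75])))
```

```text
top [536.9 -52.4  75. ] [559.8 -26.4  75. ] [577.3 -72.6  71. ] ptr r,ang 34.6 0.85 tab 45.1 -0.464
scene [546.4 -51.1  75. ] [561.5 -27.6  75. ] [580.9 -73.3  71. ] ptr r,ang 27.9 1.0 tab 41.0 -0.573
hull ell ((331.9797668457031, 237.08033752441406), (33.55588150024414, 34.662906646728516), 21.89039421081543)
[[246.27872 301.93442]
 [255.68033 198.5164 ]
 [406.79507 212.25412]
 [397.39346 315.67212]]
[[ 336.7  199.4   22. ]
 [ 658.3  188.2   22. ]
 [ 629.9 -286.4   22. ]
 [ 308.9 -255.3   22. ]]
321.8 -0.035
475.4 -1.63
322.6 3.045
455.6 1.51
pred ctr [332.4290731 236.3253834]
```

```bash
python3 -m creep '0.95 -0.5 0 0 0 0;0.95 -0.5 0 0 0 0;0.95 -0.5 0 0 0 0;0.95 -0.5 0 0 0 0;0.95 -0.5 0 0 0 0;0.95 -0.5 0 0 0 0;0.95 -0.5 0 0 0 0;0.95 -0.5 0 0 0 0' 1; python3 -m creep '0.95 -0.5 0 0 0 0;0.95 -0.5 0 0 0 0;0.95 -0.5 0 0 0 0;0.95 -0.5 0 0 0 0;0.95 -0.5 0 0 0 0;0.95 -0.5 0 0 0 0;0.95 -0.5 0 0 0 0;0.95 -0.5 0 0 0 0'; python3 -m creep '0.95 -0.5 0 0 0 0;0.95 -0.5 0 0 0 0;0.95 -0.5 0 0 0 0;0.95 -0.5 0 0 0 0;0.95 -0.5 0 0 0 0;0.95 -0.5 0 0 0 0;0.95 -0.5 0 0 0 0;0.95 -0.5 0 0 0 0'; python3 -m creep '0 0 0.8 0 0 -0.85;0 0 0.8 0 0 -0.85;0 0 0.8 0 0 -0.85;0 0 0.8 0 0 -0.85;0 0 0.8 0 0 -0.85;0 0 0 0 0 0'
python3 - <<'E'
from h import *
s=ctrl.sense();print(s)
im=ctrl.capture("scene");cv2.imwrite("pics/s1.png",cv2.resize(im[140:300,220:400],None,fx=3,fy=3,interpolation=2))
im=ctrl.capture("top");cv2.imwrite("pics/t1.png",cv2.resize(im[180:300,260:400],None,fx=4,fy=4,interpolation=2))
E
```

```text
time_s: 0.9
eef_pos: [334.7, -329.8, 303.7]
ee_rot: [-0.0, 0.973, 0.229, -0.0]
force: [0.2, 0.4, 0.2]
grip_width: 0.997
time_s: 1.7
eef_pos: [435.2, -190.5, 303.7]
ee_rot: [-0.0, 0.973, 0.229, -0.0]
force: [-0.8, -0.7, 0.3]
grip_width: 1.002
time_s: 2.5
eef_pos: [535.6, -51.2, 303.5]
ee_rot: [-0.0, 0.973, 0.229, -0.0]
force: [0.1, 0.7, -0.0]
grip_width: 1.002
time_s: 3.1
eef_pos: [534.4, -51.7, 221.8]
ee_rot: [-0.001, 0.914, 0.405, -0.002]
force: [0.5, 0.5, 0.4]
grip_width: 1.0
{'time_s': 3.1, 'joints': array([-3.14868778e-01,  4.17745382e-01,  1.57371722e+00, -1.40886242e-05,
        1.15461583e+00,  4.22659886e-01]), 'dq': array([-0.00064732, -0.03170107, -0.04603564,  0.00039523,  0.03717873,
        0.07652505]), 'tau': array([-8.74435063e-03, -4.36137486e+01, -2.36725688e+01,  3.08255621e-04,
       -3.94221693e-01, -7.74743054e-01]), 'eef_pos': array([534.40801763, -51.74817806, 221.83261953]), 'ee_rot': array([-0.00149343,  0.9144529 ,  0.40468614, -0.00167339]), 'force': array([0.51624428, 0.5157634 , 0.41804323]), 'wrist_torque': array([0.02581614, 0.03571266, 0.00688358]), 'grip_width': 1.000084350878451}
```

View pics/s1.png

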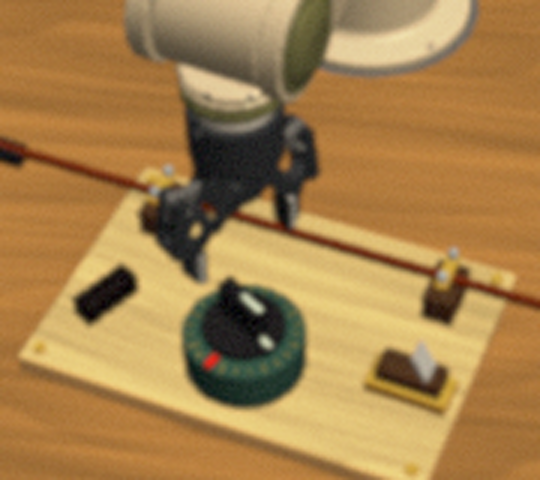

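View pics/t1.png

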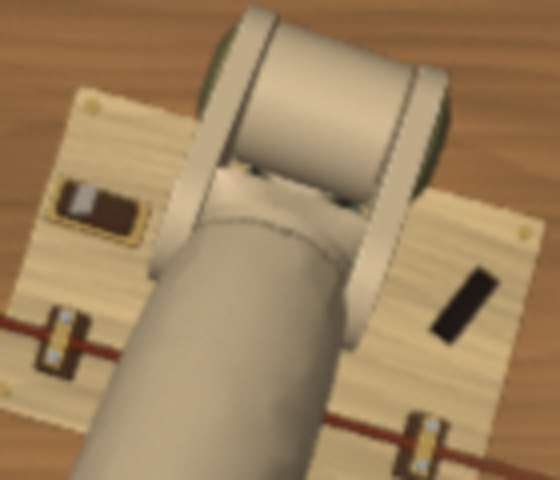

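Run:
```python
from h import *
S=lambda p:(220+p[0]/3-.33,140+p[1]/3-.33)
T=lambda p:(260+p[0]/4-.37,180+p[1]/4-.37)
for nm,P in(("scene",[ray("scene",S(p),22) for p in((38,348),(410,470),(497,281),(150,172))]),("top",[ray("top",T(p),22) for p in((525,232),(92,106),(3,388))])):
    P=np.array(P);print(nm,P.round(1).tolist())
    y=P[1]-P[0];yaw=np.arctan2(-y[0],y[1]);ctr=(P[0]+P[2])/2
    if nm=="scene":ctr=P.mean(0)
    print("yaw",yaw.round(3),"ctr",ctr.round(1),"housing",(ctr[:2]+60*np.array([np.cos(yaw),np.sin(yaw)])).round(1))
    for q in((0,1),(1,2)):print(np.linalg.norm(P[q[0]]-P[q[1]]).round(1))
print([(np.array(proj("scene",np.array([534.4,-51.7,z])))-[220,140])*3 for z in(149,160,222)])
```

```text
scene [[547.9, -237.1, 22.0], [636.3, 101.1, 22.0], [415.7, 161.7, 22.0], [316.2, -181.4, 22.0]]
yaw -0.256 ctr [479.  -38.9  22. ] housing [537.1 -54.1]
349.6
228.7
top [[547.2, -236.2, 22.0], [636.5, 103.0, 22.0], [413.9, 161.1, 22.0]]
yaw -0.258 ctr [480.6 -37.5  22. ] housing [538.6 -52.8]
350.7
230.1
[array([241.81157589, 258.65807329]), array([241.4099029 , 249.53853179]), array([239.04867701, 195.92950703])]
```

```bash
python3 -m creep '0.07 0.18 0.6 0 0 0;0 0 0.8 0 0 0;0 0 0.8 0 0 0;0 0 0.7 0 0 0;0 0 0.4 0 0 0;0 0 0 0 0 0;0 0 0 0 0 0'; python3 -c "
from h import *
im=ctrl.capture('scene');cv2.imwrite('pics/s2.png',cv2.resize(im[190:290,250:350],None,fx=5,fy=5,interpolation=2))"
```

```text
time_s: 3.9
eef_pos: [539.1, -53.5, 158.3]
ee_rot: [0.0, 0.915, 0.404, 0.0]
force: [0.4, 0.4, 0.6]
grip_width: 0.996
```

View pics/s2.png

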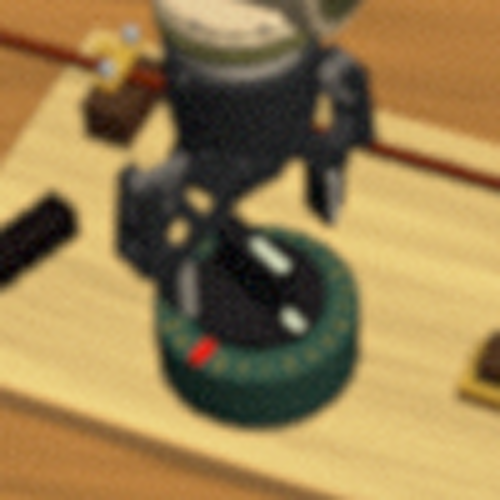

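The open fingers straddle the bar (bar at about (255,265), left finger at (185,285), tab at (203,350) in the crop). I'll lower 4 mm and close.

```bash
python3 -m creep '0 -0.04 0.2 0 0 0;0 0 0 0 0 0' ; python3 -m creep '0 0 0 0 0 0;0 0 0 0 0 0;0 0 0 0 0 0;0 0 0 0 0 0;0 0 0 0 0 0;0 0 0 0 0 0;0 0 0 0 0 0;0 0 0 0 0 0' 0 50; python3 -c "
from h import *
s=ctrl.sense();print(s['force'],s['wrist_torque'],s['dq'][5])
im=ctrl.capture('scene');cv2.imwrite('pics/s3.png',cv2.resize(im[190:290,250:350],None,fx=5,fy=5,interpolation=2))"
```

```text
time_s: 4.15
eef_pos: [538.1, -52.8, 153.8]
ee_rot: [-0.0, 0.915, 0.404, -0.0]
force: [1.0, 0.0, -0.4]
grip_width: 0.999
time_s: 4.95
eef_pos: [537.8, -52.4, 154.1]
ee_rot: [-0.001, 0.915, 0.405, -0.0]
force: [-3.2, 3.4, 4.1]
grip_width: 0.18
[-3.16099563  3.36851513  4.09751352] [0.55745082 0.67154569 0.0400734 ] 0.001325862712880462
```

View pics/s3.png

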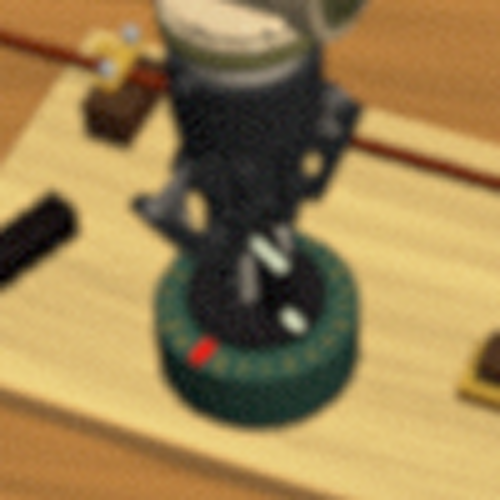

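```bash
python3 -m creep '0 0 0 0 0 0.5;0 0 0 0 0 0.8;0 0 0 0 0 0.8;0 0 0 0 0 0.8;0 0 0 0 0 0.8;0 0 0 0 0 0.8;0 0 0 0 0 0.8;0 0 0 0 0 0.8'; python3 -m creep '0 0 0 0 0 0.8;0 0 0 0 0 0.8;0 0 0 0 0 0.8;0 0 0 0 0 0.8;0 0 0 0 0 0.8;0 0 0 0 0 0.8;0 0 0 0 0 0'; python3 -c "
from h import *
s=ctrl.sense();print(s['force'],s['wrist_torque'],2*np.arctan2(s['ee_rot'][2],s['ee_rot'][1]))
im=ctrl.capture('scene');cv2.imwrite('pics/s4r.png',im);im2=ctrl.capture('top');cv2.imwrite('pics/t4r.png',im2)
cv2.imwrite('pics/s4.png',cv2.resize(im[215:290,265:340],None,fx=6,fy=6,interpolation=2))"
```

```text
time_s: 5.8
eef_pos: [537.8, -52.6, 154.1]
ee_rot: [-0.0, 0.989, 0.148, -0.001]
force: [-4.3, 1.8, 4.5]
grip_width: 0.178
time_s: 6.5
eef_pos: [537.8, -52.7, 154.1]
ee_rot: [-0.0, 0.998, -0.06, -0.001]
force: [-4.8, 1.7, 5.6]
grip_width: 0.18
[-4.78911045  1.7215938   5.60077151] [ 0.10750908  0.95012474 -0.14404134] -0.12011576841745812
```

View pics/s4.png

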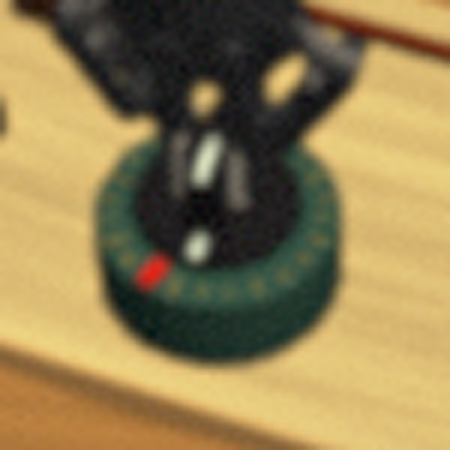

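Run:
```python
from h import *
im=cv2.imread("pics/s4r.png");hsv=cv2.cvtColor(im,cv2.COLOR_BGR2HSV);H,S,V=[hsv[...,i].astype(int) for i in range(3)]
c=np.array([538,-53])
w=(S<70)&(V>120);r=((H<6)|(H>172))&(S>140)&(V>90)
for nm,m,z,(x0,x1,y0,y1) in(("ptr",w,75,(293,303,252,261)),("tab",r,71,(284,298,254,266))):
    k=np.zeros_like(m);k[y0:y1,x0:x1]=m[y0:y1,x0:x1];ys,xs=np.nonzero(k)
    p=ray("scene",(xs.mean(),ys.mean()),z)[:2]-c;print(nm,len(xs),xs.mean(),ys.mean(),np.hypot(*p).round(1),np.arctan2(p[1],p[0]).round(3))
```

```text
ptr 13 297.38461538461536 255.6153846153846 30.5 -0.127
tab 20 290.05 259.85 47.8 -0.448
```

```bash
python3 -m creep '0 0 0 0 0 0.5;0 0 0 0 0 0.5;0 0 0 0 0 0.4;0 0 0 0 0 0;0 0 0 0 0 0;0 0 0 0 0 0'; for i in 1 ; do python3 -m creep '0 0 -0.05 0 0 0;0 0 0 0 0 0'; python3 -m creep '0 0 -0.05 0 0 0;0 0 0 0 0 0'; python3 -m creep '0 0 -0.05 0 0 0;0 0 0 0 0 0'; done; python3 -c "
from h import *
s=ctrl.sense();print(s['eef_pos'],s['force'],s['wrist_torque'],2*np.arctan2(s['ee_rot'][2],s['ee_rot'][1]))"
```

```text
time_s: 7.2
eef_pos: [537.7, -52.7, 154.0]
ee_rot: [-0.0, 0.993, -0.12, -0.001]
force: [-4.9, 1.2, 5.2]
grip_width: 0.178
time_s: 7.4
eef_pos: [537.7, -52.7, 154.4]
ee_rot: [-0.0, 0.993, -0.12, -0.001]
force: [-3.5, 0.8, -1.1]
grip_width: 0.179
time_s: 7.6
eef_pos: [537.7, -52.7, 155.4]
ee_rot: [-0.0, 0.993, -0.12, -0.001]
force: [-4.1, 0.7, -5.5]
grip_width: 0.18
time_s: 7.8
eef_pos: [537.8, -52.7, 156.5]
ee_rot: [-0.0, 0.993, -0.12, -0.001]
force: [-5.2, 0.7, -6.6]
grip_width: 0.18
[537.77538106 -52.74236304 156.51089393] [-5.19882315  0.74636038 -6.59135548] [-0.09449984  1.12969107 -0.05029877] -0.24062653444697293
```

```bash
cat > st.py <<'E'
from h import *
s=ctrl.sense();print(round(s['time_s'],2),'z',s['eef_pos'][2].round(2),'Fz',s['force'][2].round(1),'Tz',s['wrist_torque'][2].round(3),'yaw',(2*np.arctan2(s['ee_rot'][2],s['ee_rot'][1])).round(3))
E
python3 -m creep '0 0 -0.03 0 0 0;0 0 0 0 0 0'>/dev/null; python3 st.py; python3 -m creep '0 0 0 0 0 0.4;0 0 0 0 0 0'>/dev/null; python3 st.py;  python3 -m creep '0 0 0 0 0 0.4;0 0 0 0 0 0'>/dev/null; python3 st.py
```

```text
8.0 z 157.05 Fz -6.9 Tz 0.018 yaw -0.241
8.2 z 157.09 Fz -8.1 Tz -0.073 yaw -0.276
8.4 z 157.05 Fz -7.5 Tz 0.011 yaw -0.311
```

```bash
python3 -m creep '0 0 0 0 0 0.4;0 0 0 0 0 0'>/dev/null; python3 st.py;  python3 -m creep '0 0 0 0 0 0.4;0 0 0 0 0 0'>/dev/null; python3 st.py
```

```text
8.6 z 157.07 Fz -7.5 Tz -0.048 yaw -0.346
8.8 z 157.07 Fz -8.0 Tz 0.026 yaw -0.381
```

```bash
python3 -m creep '0 0 0 0 0 0.4;0 0 0 0 0 0'>/dev/null; python3 st.py
```

```text
9.0 z 157.26 Fz -5.1 Tz -0.051 yaw -0.416
```

The pull dropped by about 3 N and the tool rose at yaw -0.416, so that is probably the catch. I'll test it with a small lift.

```bash
python3 -m creep '0 0 0 0 0 0;0 0 0 0 0 0'>/dev/null; python3 st.py; python3 -m creep '0 0 -0.05 0 0 0;0 0 0 0 0 0'>/dev/null; python3 st.py
```

```text
9.2 z 157.31 Fz -4.7 Tz -0.085 yaw -0.415
9.4 z 158.44 Fz -3.6 Tz -0.05 yaw -0.415
```

```bash
python3 -m creep '0 0 -0.05 0 0 0;0 0 -0.05 0 0 0;0 0 0 0 0 0'>/dev/null; python3 st.py; python3 -m creep '0 0 -0.05 0 0 0;0 0 0 0 0 0'>/dev/null; python3 st.py;python3 -m creep '0 0 -0.05 0 0 0;0 0 0 0 0 0'>/dev/null; python3 st.py
```

```text
9.7 z 160.45 Fz -3.4 Tz -0.112 yaw -0.415
9.9 z 161.47 Fz -2.6 Tz -0.087 yaw -0.415
10.1 z 162.44 Fz -2.8 Tz -0.025 yaw -0.415
```

```bash
python3 -m creep '0 0 -0.05 0 0 0;0 0 0 0 0 0'>/dev/null; python3 st.py; python3 -m creep '0 0 -0.04 0 0 0;0 0 0 0 0 0'>/dev/null; python3 st.py;python3 -m creep '0 0 -0.03 0 0 0;0 0 0 0 0 0'>/dev/null; python3 st.py
```

```text
10.3 z 163.48 Fz -3.5 Tz -0.128 yaw -0.415
10.5 z 164.24 Fz -3.5 Tz -0.092 yaw -0.415
10.7 z 164.74 Fz -5.3 Tz -0.082 yaw -0.415
```

```bash
python3 -m creep '0 0 -0.03 0 0 0;0 0 0 0 0 0'>/dev/null; python3 st.py; python3 -c "
from h import *
im=ctrl.capture('scene')
cv2.imwrite('pics/s5.png',cv2.resize(im[205:280,265:340],None,fx=6,fy=6,interpolation=2))"
```

```text
10.9 z 165.22 Fz -6.3 Tz -0.074 yaw -0.415
```

View pics/s5.png

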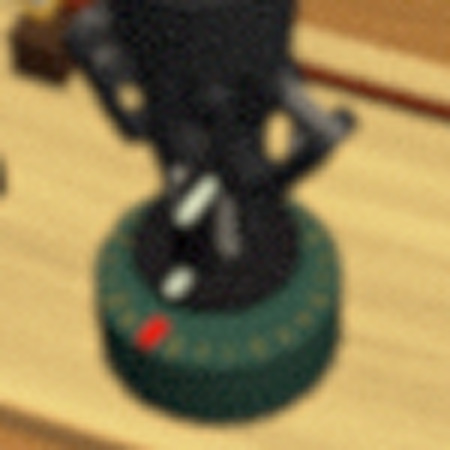

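The end stop is reached: force now rises with lift at the spring's rate. The picture shows the pointer (178,283) lined up on the tab (153,333). I'll ease the strain and let go.

```bash
python3 -m creep '0 0 0.03 0 0 0;0 0 0 0 0 0'>/dev/null; python3 st.py; python3 -m creep '0 0 0 0 0 0;0 0 0 0 0 0;0 0 0 0 0 0;0 0 0 0 0 0;0 0 0 0 0 0' 0.7; python3 st.py; python3 -m creep '0 0 -0.3 0 0 0;0 0 -0.6 0 0 0;0 0 -1 0 0 0;0 0 -1 0 0 0;0 0 -1 0 0 0;0 0 -1 0 0 0;0 0 -1 0 0 0;0 0 0 0 0 0'
python3 - <<'E'
from h import *
im=ctrl.capture('scene');cv2.imwrite('pics/s6r.png',im)
cv2.imwrite('pics/s6.png',cv2.resize(im[205:280,265:340],None,fx=6,fy=6,interpolation=2))
E
```

```text
11.15 z 165.11 Fz -1.5 Tz -0.11 yaw -0.415
time_s: 11.65
eef_pos: [538.4, -52.9, 165.1]
ee_rot: [0.0, 0.979, -0.206, 0.0]
force: [0.1, 0.6, 0.1]
grip_width: 0.698
11.65 z 165.09 Fz 0.1 Tz -0.024 yaw -0.415
time_s: 12.45
eef_pos: [538.9, -53.0, 286.3]
ee_rot: [0.0, 0.979, -0.206, 0.003]
force: [0.6, -0.0, 0.4]
grip_width: 0.7
```

View pics/s6.png

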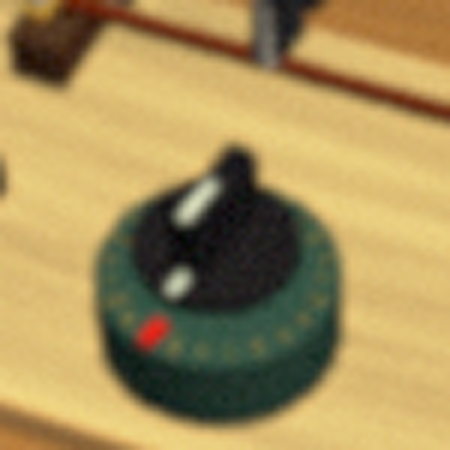

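Run:
```python
from h import *
im=cv2.imread("pics/s6r.png");hsv=cv2.cvtColor(im,cv2.COLOR_BGR2HSV)
k=(hsv[...,1]<70)&(hsv[...,2]>120);ys,xs=np.nonzero(k[247:257,290:299]);print(xs.mean()+290,ys.mean()+247)
for z in(75,80,85):print(z,proj("scene",np.array([538+30.5*np.cos(.415),-53-30.5*np.sin(.415),z])))
print(ctrl.finish_job())
```

```text
294.25 251.58333333333334
75 [294.24574005 254.57420866]
80 [294.16919254 253.31187172]
85 [294.09222228 252.04256336]
the job is handed in; nothing more can be done
None
```

I turned the knob clockwise to the red tab and felt for the catch under about 8 N of pull. It came free at -0.415 rad in world yaw; the tab measured about -0.45. I then drew the knob up about 10 mm to its end stop, eased off the pull, let go, raised the gripper clear and handed the job in at about 12.5 s. The hand-in gave no verdict.

- **Catch:** the pull dropped from 8.0 to 5.1 N as I turned onto it. After that the knob rose freely at about 3 to 4 N.
- **End stop:** the pull started rising again at about 164.5 mm tool height, about 10 mm above where the knob sat when in. The highest pull reading was about 8 N, against the 20 N limit.
- **After release:** in the last picture the white pointer mark is at pixel (294.3, 251.6). A fully raised knob predicts (294.1, 252.0) and a lowered one (294.2, 254.6), so it is standing out. From the angles, its tip is about 1 to 2 mm from the tab point.
- **Contact:** the force on the gripper read about zero after release, and the tab looked unmoved in the last picture. The gripper never went near the other objects on the bench, but I didn't measure their positions again.

None of the checks failed. The one disagreement was in the first measurements: the two cameras put the knob's centre about 10 mm apart. The board's screws then gave a centre that agreed to about 2 mm in both views, and I used that.

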